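Stack and tally a gourd gift set

ROBOT

A 7-joint arm with a two-finger parallel gripper is mounted at the origin on the work surface. World frame = base frame: x ahead of the robot, y to its left, z up, the work surface at z = 0. Lengths are in m, angles in rad, forces in N, time in s.
With the tool pointing down it reaches from about 0.4 to 0.85 m from the base axis. Payload 4.5 kg.
Tool frame: the origin (TCP) lies at the very end of the fingers, on their centre line; the grasp point (between the pads) lies 19 mm behind it; z points along the fingers, y is the line along which they close (so a half turn about z gives the same grasp; the last joint's range is limited). The gripper opens to 88 mm and grips with 3 to 60 N. Pads are 18 mm wide; open, the fingers measure 123 mm over their backs; the gripper's body (75 mm by 187 mm) begins 45 mm behind the grasp point.
Start: joints at [1.282, 0.689, -0.195, 1.565, 0.157, 0.902, -0.215], TCP at [0.198, -0.593, 0.239] pointing down, gripper open.
Joint ranges: [-3.01, 3.01], [-0.46, 2.08], [-1.47, 1.51], [0.13, 2.56], [-1, 4.14], [0.04, 2.09], [-2.66, 2.66]. Speed limits (rad/s): [2.57, 2.57, 3.14, 3.14, 3.14, 3.14, 3.14].

INTERFACE

Orientations are given as a unit quaternion [x, y, z, w].
In Python, from rig import robot, vision gives the robot as it stands.
- The arm moves only by the tool step_arm, never from a script. Its argument "plan" is a list of rows, each a list of 5 numbers: the opening, from 0 (shut) to 1 (fully open), then the shift along the tool's x, y, z as a fraction of full scale, then the turn about the tool's z as a fraction of full scale. In form: [[gripper, tx, ty, tz, twist], ...]. A call has exactly 5 rows; each row is the pose to reach, as a shift and turn from the pose commanded when the call began, along the tool's axes at that moment, turning the shorter way round; what a row does not reach only later rows make up. Full scale, the value 1, is 0.4 m for a shift and 360 degrees for a turn. A row lasts 1/8 s, in which the tool goes at most 62.5 mm and 10.7 degrees, less where a joint would pass 70% of its speed; a pose out of reach is approached as far as the arm can. A call with a number of a shift or a turn outside -1 to 1 is refused whole. A call with a gripper value outside its range is refused whole. The fingers move at their own pace and stop on an object; "newtons" is the grip in N (left out, the last holds). Time passes only in rows, so rows that repeat a pose let the fingers close, or fill a call up. It gives the time, the measured TCP pose, the force, the opening and the grip force at its end, in the units of the state.
- robot.observe(): the state, without advancing time (a new reading comes with each control period).
- vision.grab_frame(name): name is "side" or "top"; returns (picture, depth): 480x640x3 uint8, red, green, blue; 480x640 float32, m along the optical axis (not along the pixel's ray), 0 where there is no reading.
- vision.calibration(name): a dict with "camera_matrix" (3x3 intrinsics, pixels), "k1" (the pictures are not rectified: a ray, as slopes to the right and down, at radius r is drawn at 1 + k1 r^2 times it, then the intrinsics apply), "position" and "attitude" of the camera in the world. Camera axes: x right, y down, z forward; pixel columns grow to the right and rows downward; lengths in m; the calibration is good to about 2 mm. A picture is of the moment at which its call begins. calibration takes no time and is no camera call.
- robot.close_job(): hands the job in; it is judged then, once.
The state is a dict: "clock": time; "q": joint angles; "joint_vel": joint speeds; "effort": joint torques, N m; "ee_pos": TCP position; "ee_rot": TCP orientation; "force": force on the tool from outside, world axes, zero at the start; "wrist_torque": the same for the moment, N m; "finger_gap": finger opening in m; "finger_force": force on a finger pad.
Only numpy, scipy, OpenCV 4.12 (cv2) and the standard library are available. Lean on these libraries where they do the work, as an engineer would, in place of code of your own. Each camera call takes 0.05 s, during which the arm holds its last target. There are 200 camera calls.

TASK

Put this gift set together on the low dark-wood display stand: stack the three sliding-lid wooden boxes with the largest at the bottom and the smallest on top, lids up, each one centred on what is below it and square with it so that no base overhangs, and keep them level as you carry them. When the finished stack stands free, count it on the bench tally counter: swing its lever to the stop and let it spring back. Leave the gourds, tools, jar and tin around you where they are.

Things in the scene. Friction and masses are not known exactly. Their poses are not given: they have to be found in the camera images.
- box_large: largest closed wooden gift box, brown wood with a flush lid; 124 (its x) x 68 (its y) x 46 mm high, about 0.2 kg. Origin: centre of the underside; z up. The lid does not move. Always starts flat on the table with the smallest box lying on it
- box_middle: middle wooden gift box of the same make; 96 (its x) x 51 (its y) x 38 mm high, about 0.12 kg. Origin: centre of the underside; z up. Starts flat on the table
- box_small: smallest wooden gift box of the same make; 68 (its x) x 34 (its y) x 32 mm high, about 0.06 kg. Origin: centre of the underside; z up. Starts flat, askew on top of the largest box
- stand: low dark-wood display stand, fixed; flat top 148 (its x) x 92 (its y) mm, 20 mm high. Origin: centre of the underside, on the table; z up
- counter: bench tally counter, fixed: grey case 46 (its x) x 92 (its y) mm, its top 49 mm above the table, on a 62 x 116 mm steel plate, with a row of five white number wheels under a window on top. Origin: centre of the plate's underside; its front is its -x side and the lever is on its -y side
- tally_lever (a joint): angle of the counter's lever in rad: 0 at rest (its arm stands 55 degrees above level and leans to the counter's front, -x), growing as the arm is swung forward and down to its stop at 0.85 (about 6 degrees above level). A spring brings it back; at the pad it takes about 1 N to start and 2.5 N at the stop
- lever_pad (a point): centre of the black bar-shaped thumb pad at the lever's end: radius 7 mm, 28 mm long along the counter's y, clear of the case's side. It rides with the lever, on an arc of radius 66 mm about point lever_pivot. At rest it is 83 mm above the table, 38 mm in front of the counter's origin; at the stop 36 mm above the table, 66 mm in front
- lever_pivot (a point): point on the lever's axis (which runs along the counter's y, 29 mm above the table), level with the middle of the thumb pad
- gourd_tall: bystander, loose: bottle gourd standing upright, 98 mm tall, radius 25 mm. Origin: centre of the underside
- varnish_jar: bystander, loose: amber glass jar, 62 mm tall, radius 24 mm. Origin: centre of the underside
- gourd_round: bystander, loose: squat round gourd, 66 mm tall, radius 38 mm. Origin: centre of the underside
- sanding_block: bystander, loose: cork sanding block, 66 x 40 x 28 mm. Origin: centre of the underside
- wax_tin: bystander, loose: round aluminium tin, radius 31 mm, 26 mm high. Origin: centre of the underside
- carving_knife: bystander, loose: carving knife lying flat along its x, 140 mm long, 13 mm high. Origin: 60 mm from the handle's end, on the table
- brush_pot: bystander, fixed: pot of brushes and gravers, radius 34 mm, the pot 86 mm and the brushes 170 mm tall. Origin: centre of the underside
Mind the look-alikes: they are no part of the job. Leave any pink look-alike of the box_large alone.

How it is judged:
By the outcome, as a careful person would: the job done as asked, in the order asked, and still so for the second after the job is handed in, with the robot touching nothing.
It also fails if it takes over 72 s, if anything falls off the work surface, if the arm or the gripper's body presses on something with over 40 N, if the wrist force passes 120 N, or if a joint passes its speed limit or range.

## Working session

There is one attempt and no reset: what is moved stays moved. The work goes in short steps, Python scripts to look and compute and a tool call to move; the robot and the scene stay as the last step left them, time stands still between calls to the robot, and variables do not carry over. Pictures are saved under pics/ and viewed, at most 10 in all, crops included, and the job is handed in when it is done.

Besides the shell and the picture viewer there is one more tool, called after "Emit:" as name(argument=value, ...), one argument or row to a line, values as JSON. step_arm: Moves the arm, as the interface text tells. Shift numbers are shares of 0.4 m and turn numbers shares of 360 degrees, none past 1 either way. Its arguments: {"type":"object","properties":{"plan":{"type":"array"},"newtons":{"type":"number"}},"required":["plan"]}

```bash
mkdir -p pics; ls
cat > h.py <<'E'
import numpy as np, cv2
from scipy.spatial.transform import Rotation as R
from rig import robot, vision
def cam(n):
    c=vision.calibration(n); a=np.array(c["attitude"])
    Rm=a if a.shape==(3,3) else R.from_quat(a).as_matrix()
    return np.array(c["camera_matrix"]),c["k1"],np.array(c["position"]),Rm
def rays(n,px):
    K,k1,p,Rm=cam(n); px=np.atleast_2d(np.asarray(px,float))
    d=np.array([k1,0,0,0,0.])
    u=cv2.undistortPoints(px[:,None],K,d)[:,0]
    return p,np.c_[u,np.ones(len(u))],Rm
def onplane(n,px,z):
    p,u,Rm=rays(n,px); w=u@Rm.T
    return p+w*((z-p[2])/w[:,2])[:,None]
def cloud(n,dep):
    v,u=np.mgrid[0:480,0:640]; px=np.c_[u.ravel(),v.ravel()]
    p,r,Rm=rays(n,px)
    return (p+(r*dep.ravel()[:,None])@Rm.T).reshape(480,640,3)
def save(f,im): cv2.imwrite(f,im[:,:,::-1])
E
python3 - <<'E'
from h import *
for n in("top","side"):
    im,d=vision.grab_frame(n); save(f"pics/{n}0.png",im); np.savez(f"{n}0.npz",im=im,d=d)
    print(vision.calibration(n))
print(robot.observe())
E
```

```text
pics
{'camera_matrix': array([[555.24878501,   0.        , 330.46326579],
       [  0.        , 555.24878501, 233.037771  ],
       [  0.        ,   0.        ,   1.        ]]), 'k1': 0.013850945054599861, 'position': array([0.27429933, 0.0274492 , 1.34095569]), 'attitude': array([ 0.70656164, -0.70236823,  0.06278933, -0.05922006])}
{'camera_matrix': array([[486.25785   ,   0.        , 316.57151384],
       [  0.        , 486.25785   , 246.41967302],
       [  0.        ,   0.        ,   1.        ]]), 'k1': -0.04715695946967188, 'position': array([ 0.38126673, -0.94229053,  1.03843195]), 'attitude': array([ 0.92679177, -0.02970927,  0.01977765, -0.37387594])}
{'clock': 0.1, 'q': array([ 1.28178854,  0.68989944, -0.19448382,  1.56620974,  0.15730358,
        0.90252255, -0.21508885]), 'joint_vel': array([-0.00113702, -0.00229476, -0.00107923, -0.00200353,  0.0008964 ,
       -0.00094311, -0.00114152]), 'effort': array([-3.56953213e-03, -5.28507257e+01, -1.27174169e+00, -1.53838563e+01,
       -5.26151899e-02,  1.99356953e-03,  5.18137017e-05]), 'ee_pos': array([ 0.19802936, -0.59220742,  0.23799782]), 'ee_rot': array([ 9.86997650e-01,  1.60732569e-01, -2.05245279e-04, -7.99367594e-04]), 'force': array([ 0.52716225,  0.78476812, -0.40069329]), 'wrist_torque': array([-0.00449625,  0.02502053,  0.00067237]), 'finger_force': 0.0, 'finger_gap': 0.08837079535131169}
```

View pics/top0.png

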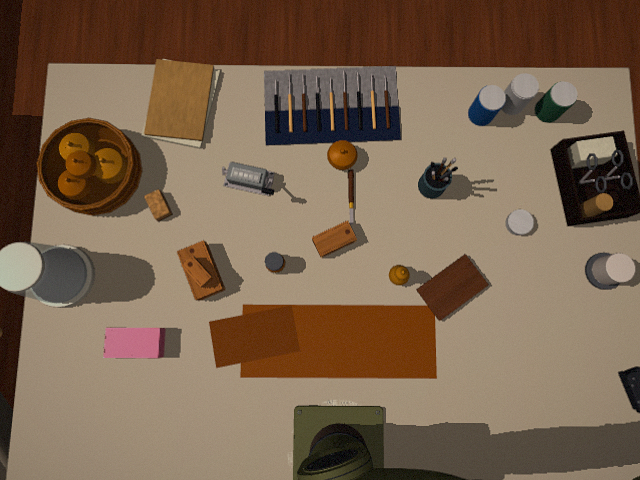

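View pics/side0.png

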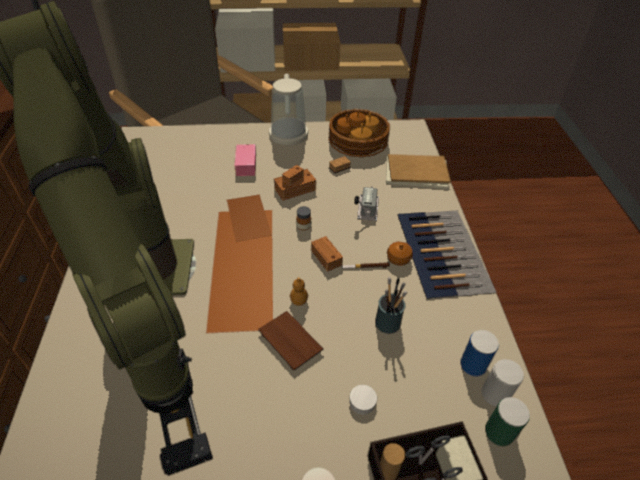

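The top view shows these candidates:
- **Large box:** the brown box at (201,270), carrying the small box at (200,267). The pink box at (134,343) is the look-alike, so I leave it.
- **Middle box:** the brown box at (334,239). The cork block at (158,205) is not it.
- **Stand:** the dark slab at (454,287). The mats at (254,335) and the book at (180,100) are not it.
- **Counter:** (250,178).

I'll check these choices in a close crop and measure.

Run:
```python
from h import *
z=np.load("top0.npz"); im,d=z["im"],z["d"]; P=cloud("top",d); H=P[:,:,2]
print("table z",np.median(H[380:400,150:280]))
def obj(name,box,lo,hi):
    u0,v0,u1,v1=box; m=np.zeros((480,640),np.uint8)
    m[v0:v1,u0:u1]=((H>lo)&(H<hi)&(d>0))[v0:v1,u0:u1]
    cs,_=cv2.findContours(m,cv2.RETR_EXTERNAL,cv2.CHAIN_APPROX_NONE)
    c=max(cs,key=cv2.contourArea)
    sel=np.zeros_like(m); cv2.drawContours(sel,[c],-1,1,-1); zt=np.median(H[(sel>0)&(m>0)])
    w=onplane("top",c[:,0,:].astype(float),zt)[:,:2]
    r=cv2.minAreaRect((w*1000).astype(np.float32)); (cx,cy),(a,b),t=r
    if b>a: a,b,t=b,a,t+90
    print(name,"c",round(cx,1),round(cy,1),"size",round(a,1),round(b,1),"ang",round((t+90)%180-90,1),"ztop",round(zt*1000,1), "n",m.sum())
obj("large",(170,230,235,310),.036,.056)
obj("small",(170,230,235,310),.066,.095)
obj("middle",(300,210,365,265),.028,.05)
obj("stand",(410,245,500,330),.012,.03)
obj("counter",(215,150,285,205),.04,.06)
obj("plate",(215,150,285,205),.003,.06)
obj("lever",(265,150,320,215),.06,.11)
obj("gourdtall",(380,255,415,292),.03,.12)
obj("jar",(258,245,292,280),.03,.12)
obj("pot",(410,150,470,205),.05,.22)
obj("sand",(140,185,180,225),.015,.05)
obj("groundr",(320,135,362,175),.03,.12)
obj("pink",(95,320,175,365),.015,.12)
a=cv2.resize(im[215:315,165:295],None,fx=4,fy=4,interpolation=2)
b=cv2.resize(im[150:215,210:310],None,fx=4,fy=4,interpolation=2)
o=np.zeros((400,780,3),np.uint8)
o=np.zeros((600,800,3),np.uint8); o[:400,:520]=a; c=cv2.resize(im[225:325,380:500],None,fx=2.3,fy=2.3); o[:c.shape[0],522:522+c.shape[1]]=c[:,:278]; 
b=cv2.resize(im[150:215,210:310],None,fx=3,fy=3); o[402:597,:300]=b
z2=np.load("side0.npz")["im"]; e=cv2.resize(z2[170:235,330:410],None,fx=3,fy=3); o[402:597,320:560]=e
save("pics/crop1.png",o)
```

```text
table z 0.000777886031466446
large c 410.7 326.8 size 125.3 69.5 ang 23.2 ztop 46.3 n 1083
small c 404.1 325.9 size 70.5 34.9 ang 43.0 ztop 78.4 n 469
middle c 488.8 13.2 size 95.8 52.1 ang -64.3 ztop 37.7 n 866
stand c 376.1 -267.9 size 148.2 91.7 ang -54.2 ztop 19.8 n 2403
counter c 641.1 223.7 size 94.2 48.8 ang 76.8 ztop 50.4 n 761
plate c 635.1 223.3 size 133.2 75.1 ang 80.7 ztop 47.6 n 1493
lever c 590.8 166.0 size 25.2 17.4 ang 50.2 ztop 88.2 n 61
gourdtall c 399.3 -134.8 size 43.8 41.3 ang -89.6 ztop 71.8 n 302
jar c 428.7 150.8 size 46.8 44.0 ang 1.1 ztop 61.7 n 326
pot c 635.3 -230.0 size 103.7 66.2 ang -25.7 ztop 87.5 n 843
sand c 571.4 439.3 size 70.8 41.8 ang 26.1 ztop 28.4 n 490
groundr c 692.3 -6.6 size 70.6 70.3 ang 0.4 ztop 47.9 n 674
pink c 244.3 468.7 size 135.2 64.8 ang -89.8 ztop 46.6 n 1772
```

View pics/crop1.png

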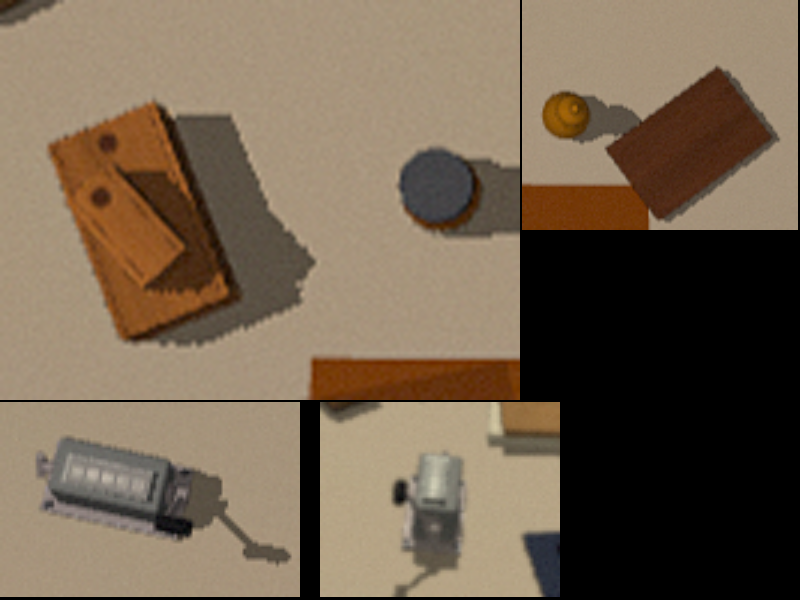

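The crop confirms the choice: the large box with the askew small box (crop about (130,220)), the stand (crop about (690,140)) and the counter with its black pad (crop about (172,525), image (267,191)). My plan is to put the small box on the middle one, the large box on the stand, and then set middle and small together on the large.

```bash
cat >> h.py <<'E'
def psi(o):
    x=R.from_quat(o["ee_rot"]).apply([1,0,0]); return np.degrees(np.arctan2(x[1],x[0]))
def go(*targets,frm=None):
    """targets: (x,y,z mm,psi deg) -> tool fractions from the current pose (or frm)"""
    if frm is None:
        o=robot.observe(); p=o["ee_pos"]*1000; a=psi(o)
        print("t",round(o["clock"],2),"tcp",p.round(1),"psi",round(a,1),"F",o["force"].round(1),"gap",round(o["finger_gap"]*1000,1),"ff",round(o["finger_force"],1))
    else: p=np.array(frm[:3],float); a=frm[3]
    c,s=np.cos(np.radians(a)),np.sin(np.radians(a))
    for t in targets:
        d=np.array(t[:3])-p; th=-((t[3]-a+180)%360-180)
        print(t,"->",(np.array([d[0]*c+d[1]*s,d[0]*s-d[1]*c,-d[2]])/400).round(4),round(th/360,4))
E
python3 -c "
from h import *
go((350,-390,250,18.5),(480,-200,250,43))"
```

```text
t 0.1 tcp [ 198.  -592.2  238. ] psi 18.5 F [ 0.5  0.8 -0.4] gap 88.4 ff 0.0
(350, -390, 250, 18.5) -> [ 0.5207 -0.3589 -0.03  ] -0.0
(480, -200, 250, 43) -> [ 0.9796 -0.7062 -0.03  ] -0.0681
```

Emit:
step_arm(
  plan=[
    [1,0.12,-0.085,-0.01,-0.01],
    [1,0.24,-0.17,-0.02,-0.03],
    [1,0.36,-0.26,-0.03,-0.05],
    [1,0.48,-0.34,-0.03,-0.068],
    [1,0.6,-0.43,-0.03,-0.068],
  ],
)

```text
clock: 0.72
ee_pos: [0.3721, -0.352, 0.2506]
ee_rot: [0.93, 0.366, 0.0, -0.0]
force: [0.7, -1.3, -0.3]
finger_gap: 0.088
finger_force: 0.0
```

```bash
python3 -c "
from h import *
go((480,-200,250,43),(470,-20,250,43),(404,326,160,43))"
```

```text
t 0.72 tcp [ 372.1 -352.   250.6] psi 43.0 F [ 0.7 -1.3 -0.3] gap 88.0 ff 0.0
(480, -200, 250, 43) -> [ 0.4564 -0.0941  0.0015] -0.0
(470, -20, 250, 43) -> [ 0.745  -0.4403  0.0015] -0.0
(404, 326, 160, 43) -> [ 1.2142 -1.1855  0.2265] -0.0
```

Emit:
step_arm(
  plan=[
    [1,0.15,-0.03,0,0],
    [1,0.3,-0.06,0,0],
    [1,0.45,-0.1,0,0],
    [1,0.54,-0.21,0,0],
    [1,0.64,-0.32,0,0],
  ],
)

```text
clock: 1.35
ee_pos: [0.4712, -0.0835, 0.2504]
ee_rot: [0.931, 0.366, -0.0, -0.0]
force: [1.9, 0.3, -0.0]
finger_gap: 0.0881
finger_force: 0.0
```

```bash
python3 -c "
from h import *
go((440,160,200,43),(404,326,160,43),(404,326,53,43))"
```

```text
t 1.35 tcp [471.2 -83.5 250.4] psi 43.0 F [ 1.9  0.3 -0. ] gap 88.1 ff 0.0
(440, 160, 200, 43) -> [ 0.3579 -0.4987  0.126 ] -0.0001
(404, 326, 160, 43) -> [ 0.5749 -0.8637  0.226 ] -0.0001
(404, 326, 53, 43) -> [ 0.5749 -0.8637  0.4935] -0.0001
```

Emit:
step_arm(
  plan=[
    [1,0.08,-0.12,0.02,0],
    [1,0.16,-0.24,0.05,0],
    [1,0.24,-0.36,0.08,0],
    [1,0.32,-0.48,0.11,0],
    [1,0.4,-0.6,0.14,0],
  ],
)

```text
clock: 1.98
ee_pos: [0.4244, 0.201, 0.1942]
ee_rot: [0.931, 0.366, -0.0, 0.0]
force: [-0.2, -1.0, -0.6]
finger_gap: 0.0881
finger_force: 0.0
```

```bash
python3 -c "
from h import *
go((404,326,110,43),(404,326,53,43))"
```

```text
t 1.98 tcp [424.4 201.  194.2] psi 43.0 F [-0.2 -1.  -0.6] gap 88.1 ff 0.0
(404, 326, 110, 43) -> [ 0.1757 -0.2633  0.2105] -0.0001
(404, 326, 53, 43) -> [ 0.1757 -0.2633  0.353 ] -0.0001
```

Emit:
step_arm(
  plan=[
    [1,0.06,-0.09,0.07,0],
    [1,0.12,-0.18,0.14,0],
    [1,0.176,-0.263,0.2,0],
    [1,0.176,-0.263,0.28,0],
    [1,0.176,-0.263,0.352,0],
  ],
)

```text
clock: 2.6
ee_pos: [0.4041, 0.3249, 0.0526]
ee_rot: [0.93, 0.367, -0.0, 0.0]
force: [-0.4, -0.2, -0.5]
finger_gap: 0.088
finger_force: 0.0
```

Emit:
step_arm(
  newtons=12,
  plan=[
    [1,0,0,0,0],
    [0.3,0,0,0,0],
    [0.3,0,0,0,0],
    [0.2,0,0,0,0],
    [0.2,0,0,0,0],
  ],
)

```text
clock: 3.22
ee_pos: [0.4049, 0.3244, 0.0544]
ee_rot: [0.931, 0.366, 0.0, -0.0]
force: [0.7, 0.3, -0.6]
finger_gap: 0.0504
finger_force: 0.0
```

```bash
python3 -c "
from h import *
go((404,326,150,43),(488.8,13.2,150,115.7))
im,d=vision.grab_frame('side'); save('pics/s1.png',cv2.resize(im[140:260,230:390],None,fx=4,fy=4))"
```

```text
t 3.23 tcp [404.9 324.4  54.4] psi 43.0 F [ 0.7  0.3 -0.6] gap 50.4 ff 0.0
(404, 326, 150, 43) -> [ 0.0011 -0.0044 -0.239 ] -0.0001
(488.8, 13.2, 150, 115.7) -> [-0.3767  0.7124 -0.239 ] -0.202
```

View pics/s1.png

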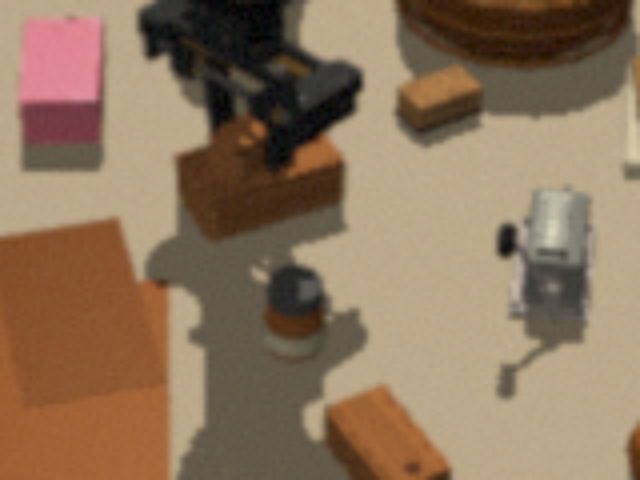

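The picture shows the fingers (crop about (270,120)) straddling the small box on the large one, still closing.

Emit:
step_arm(
  plan=[
    [0.2,0,0,0,0],
    [0.2,0,0,0,0],
    [0.2,0,0,0,0],
    [0.2,0,0,0,0],
    [0.2,0,0,0,0],
  ],
)

```text
clock: 3.9
ee_pos: [0.4047, 0.3243, 0.054]
ee_rot: [0.931, 0.366, 0.0, 0.0]
force: [-0.2, -0.3, 2.9]
finger_gap: 0.0338
finger_force: 12.0
```

```bash
python3 -c "
from h import *
go((404,326,53,43))"
```

```text
t 3.9 tcp [404.7 324.3  54. ] psi 43.0 F [-0.2 -0.3  2.9] gap 33.8 ff 12.0
(404, 326, 53, 43) -> [ 0.0017 -0.0042  0.0024] -0.0001
```

Emit:
step_arm(
  plan=[
    [0.2,0,0,-0.06,0],
    [0.2,0,0,-0.16,0],
    [0.2,0,0,-0.26,-0.02],
    [0.2,-0.06,0.12,-0.27,-0.045],
    [0.2,-0.12,0.24,-0.27,-0.07],
  ],
)

```text
clock: 4.53
ee_pos: [0.4355, 0.2208, 0.1625]
ee_rot: [0.826, 0.563, 0.001, 0.0]
force: [0.9, 0.6, -0.4]
finger_gap: 0.0337
finger_force: 12.0
```

```bash
python3 -c "
from h import *
go((489.1,12.6,150,115.7))"
```

```text
t 4.53 tcp [435.5 220.8 162.5] psi 68.6 F [ 0.9  0.6 -0.4] gap 33.7 ff 12.0
(489.1, 12.6, 150, 115.7) -> [-0.4356  0.3147  0.0313] -0.1309
```

Emit:
step_arm(
  plan=[
    [0.2,-0.09,0.06,0,-0.027],
    [0.2,-0.18,0.13,0.02,-0.054],
    [0.2,-0.27,0.19,0.03,-0.08],
    [0.2,-0.36,0.26,0.03,-0.106],
    [0.2,-0.435,0.315,0.03,-0.131],
  ],
)

```text
clock: 5.15
ee_pos: [0.4873, 0.0108, 0.1495]
ee_rot: [0.533, 0.846, -0.0, -0.0]
force: [0.3, 1.0, -0.0]
finger_gap: 0.0338
finger_force: 12.0
```

```bash
python3 -c "
from h import *
go((489.1,12.6,70,115.7),(489.1,12.6,46,115.7))"
```

```text
t 5.15 tcp [487.3  10.8 149.5] psi 115.6 F [ 0.3  1.  -0. ] gap 33.8 ff 12.0
(489.1, 12.6, 70, 115.7) -> [0.0022 0.006  0.1988] -0.0004
(489.1, 12.6, 46, 115.7) -> [0.0022 0.006  0.2588] -0.0004
```

Emit:
step_arm(
  plan=[
    [0.2,0,0,0.06,0],
    [0.2,0,0,0.12,0],
    [0.2,0,0,0.18,0],
    [0.2,0,0,0.22,0],
    [0.2,0,0,0.22,0],
  ],
)

```text
clock: 5.78
ee_pos: [0.4864, 0.0128, 0.0609]
ee_rot: [0.535, 0.845, -0.001, -0.001]
force: [-1.0, -0.5, -0.1]
finger_gap: 0.0338
finger_force: 12.0
```

```bash
python3 -c "
from h import *
go((489.1,12.6,46,115.7))
im,d=vision.grab_frame('top');np.savez('a.npz',im=im,d=d)
go((489.1,12.6,46,115.7))
P=cloud('top',d);H=P[:,:,2]
m=((H>.025)&(H<.045)).astype(np.uint8);m[:210]=0;m[265:]=0;m[:,:300]=0;m[:,365:]=0
im2=cv2.resize(im[200:275,285:385],None,fx=6,fy=6,interpolation=2);save('pics/t1.png',im2)
"
```

```text
t 5.78 tcp [486.4  12.8  60.9] psi 115.4 F [-1.  -0.5 -0.1] gap 33.8 ff 12.0
(489.1, 12.6, 46, 115.7) -> [-0.0034  0.0059  0.0373] -0.0009
t 5.83 tcp [486.9  13.   61.6] psi 115.4 F [ 0.8  0.9 -0.5] gap 34.1 ff 12.0
(489.1, 12.6, 46, 115.7) -> [-0.0032  0.0046  0.0391] -0.001
```

View pics/t1.png

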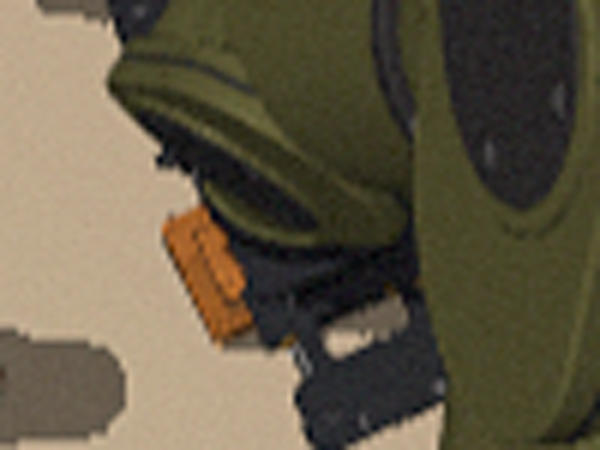

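The arm hides most of it from above. The middle box's left end shows at crop (205,280), and the small box is aligned along it. I'll apply the small correction and lower.

Emit:
step_arm(
  plan=[
    [0.2,-0.003,0.005,0,-0.001],
    [0.2,-0.003,0.005,0.015,-0.001],
    [0.2,-0.003,0.005,0.03,-0.001],
    [0.2,-0.003,0.005,0.035,-0.001],
    [0.2,-0.003,0.005,0.038,-0.001],
  ],
)

```text
clock: 6.45
ee_pos: [0.4894, 0.0128, 0.0465]
ee_rot: [0.532, 0.847, -0.0, -0.0]
force: [-0.7, 0.4, -1.0]
finger_gap: 0.034
finger_force: 12.0
```

```bash
python3 -c "
from h import *
go((489.1,12.6,46,115.7))
im,d=vision.grab_frame('side')
save('pics/s2.png',cv2.resize(im[200:300,280:380],None,fx=6,fy=6,interpolation=2))
"
```

```text
t 6.45 tcp [489.4  12.8  46.5] psi 115.7 F [-0.7  0.4 -1. ] gap 34.0 ff 12.0
(489.1, 12.6, 46, 115.7) -> [ 0.     -0.0009  0.0013] 0.0
```

View pics/s2.png

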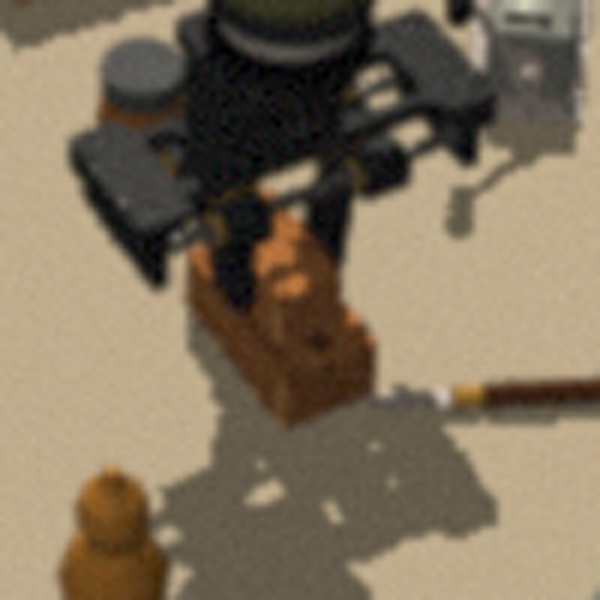

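The small box sits over the middle one (crop (300,270)), square and roughly centred, with little or no contact force yet. I'll lower until I feel contact, then release.

Emit:
step_arm(
  plan=[
    [0.2,0,0,0.0015,0],
    [0.2,0,0,0.003,0],
    [0.2,0,0,0.003,0],
    [0.2,0,0,0.003,0],
    [0.2,0,0,0.003,0],
  ],
)

```text
clock: 7.12
ee_pos: [0.4896, 0.0128, 0.0459]
ee_rot: [0.532, 0.847, 0.0, 0.0]
force: [-1.2, -0.4, 5.7]
finger_gap: 0.034
finger_force: 12.0
```

Emit:
step_arm(
  plan=[
    [1,0,0,0,0],
    [1,0,0,0,0],
    [1,0,0,-0.04,0],
    [1,0,0,-0.14,0],
    [1,0,0,-0.25,-0.02],
  ],
)

```text
clock: 7.75
ee_pos: [0.489, 0.0127, 0.1462]
ee_rot: [0.476, 0.879, -0.001, -0.001]
force: [0.3, -0.8, -0.6]
finger_gap: 0.0815
finger_force: 0.0
```

```bash
python3 -c "
from h import *
go((410.7,326.8,150,203.2))"
```

```text
t 7.75 tcp [489.   12.7 146.2] psi 123.1 F [ 0.3 -0.8 -0.6] gap 81.5 ff 0.0
(410.7, 326.8, 150, 203.2) -> [ 0.7648  0.2647 -0.0095] -0.2225
```

Emit:
step_arm(
  plan=[
    [1,0.14,0.05,-0.01,-0.028],
    [1,0.28,0.1,-0.01,-0.056],
    [1,0.42,0.145,-0.01,-0.084],
    [1,0.56,0.195,-0.01,-0.112],
    [1,0.7,0.242,-0.01,-0.14],
  ],
)

```text
clock: 8.38
ee_pos: [0.4184, 0.302, 0.1494]
ee_rot: [0.056, 0.998, -0.0, 0.0]
force: [1.6, 0.1, 0.6]
finger_gap: 0.088
finger_force: 0.0
```

Run:
```python
from h import *
go((410.7,326.8,90,203.2),(410.7,326.8,10,203.2))
im,d=vision.grab_frame('top'); P=cloud('top',d); H=P[:,:,2]
for n,(u0,v0,u1,v1),lo,hi in (("middle",(300,210,365,265),.028,.05),("small",(300,210,365,265),.06,.085)):
    m=np.zeros((480,640),np.uint8); m[v0:v1,u0:u1]=((H>lo)&(H<hi))[v0:v1,u0:u1]
    cs,_=cv2.findContours(m,0,1); c=max(cs,key=cv2.contourArea)
    w=onplane("top",c[:,0,:].astype(float),.038 if n=="middle" else .07)[:,:2]
    print(n,cv2.minAreaRect((w*1000).astype(np.float32)))
```

```text
t 8.38 tcp [418.4 302.  149.4] psi 173.6 F [1.6 0.1 0.6] gap 88.0 ff 0.0
(410.7, 326.8, 90, 203.2) -> [0.026  0.0596 0.1484] -0.0822
(410.7, 326.8, 10, 203.2) -> [0.026  0.0596 0.3484] -0.0822
middle ((500.4293212890625, -23.576251983642578), (32.53813171386719, 60.95618438720703), 87.64652252197266)
small ((498.12646484375, -12.814136505126953), (35.40434646606445, 10.377226829528809), 7.113648891448975)
```

Emit:
step_arm(
  plan=[
    [1,0.01,0.03,0.05,-0.028],
    [1,0.026,0.06,0.1,-0.056],
    [1,0.026,0.06,0.13,-0.082],
    [1,0.026,0.06,0.15,-0.082],
    [1,0.026,0.06,0.17,-0.082],
  ],
)

```text
clock: 9.05
ee_pos: [0.4115, 0.3251, 0.0811]
ee_rot: [-0.196, 0.981, -0.0, 0.0]
force: [-0.4, -0.2, -0.0]
finger_gap: 0.0881
finger_force: 0.0
```

Run:
```python
from h import *
go((410.7,326.8,12,203.2))
im,d=vision.grab_frame('top'); P=cloud('top',d); H=P[:,:,2]
for n,(u0,v0,u1,v1),lo,hi,zt in (("middle",(300,210,365,265),.028,.05,.038),("small",(300,210,365,265),.06,.085,.07),("midsm",(300,210,365,265),.028,.085,.038)):
    m=np.zeros((480,640),np.uint8); m[v0:v1,u0:u1]=((H>lo)&(H<hi))[v0:v1,u0:u1]
    cs,_=cv2.findContours(m,0,1); c=max(cs,key=cv2.contourArea)
    w=onplane("top",c[:,0,:].astype(float),zt)[:,:2]
    print(n,m.sum(),cv2.minAreaRect((w*1000).astype(np.float32)))
```

```text
t 9.05 tcp [411.5 325.1  81.1] psi -157.4 F [-0.4 -0.2 -0. ] gap 88.1 ff 0.0
(410.7, 326.8, 12, 203.2) -> [0.0002 0.0046 0.1728] -0.0016
middle 399 ((489.0145263671875, 13.21755599975586), (51.828895568847656, 96.05516815185547), 25.172330856323242)
small 438 ((486.206787109375, 16.085357666015625), (35.460845947265625, 67.91368103027344), 25.605003356933594)
midsm 855 ((489.0145263671875, 13.21755599975586), (51.828895568847656, 96.05516815185547), 25.172330856323242)
```

Emit:
step_arm(
  plan=[
    [1,0,0.004,0.05,-0.0015],
    [1,0,0.004,0.1,-0.0015],
    [1,0,0.004,0.15,-0.0015],
    [1,0,0.004,0.172,-0.0015],
    [1,0,0.004,0.172,-0.0015],
  ],
)

```text
clock: 9.72
ee_pos: [0.4106, 0.3268, 0.0126]
ee_rot: [-0.202, 0.979, -0.0, -0.0]
force: [0.9, 0.7, 0.1]
finger_gap: 0.088
finger_force: 0.0
```

Emit:
step_arm(
  newtons=20,
  plan=[
    [0.6,0,0,0,0],
    [0.6,0,0,0,0],
    [0.6,0,0,0,0],
    [0.6,0,0,0,0],
    [0.6,0,0,0,0],
  ],
)

```text
clock: 10.35
ee_pos: [0.411, 0.3271, 0.0133]
ee_rot: [-0.202, 0.979, 0.0, 0.001]
force: [0.8, -0.7, 5.3]
finger_gap: 0.0679
finger_force: 20.0
```

Run:
```python
from h import *
go((410.7,326.8,12,203.2),(470,200,160,185),(376.1,-267.9,160,125.8))
```

```text
t 10.35 tcp [411.  327.1  13.3] psi -156.7 F [ 0.8 -0.7  5.3] gap 67.9 ff 20.0
(410.7, 326.8, 12, 203.2) -> [ 0.0009 -0.0004  0.0032] 0.0004
(470, 200, 160, 185) -> [-0.0096 -0.3502 -0.3668] 0.051
(376.1, -267.9, 160, 125.8) -> [ 0.6694 -1.3311 -0.3668] 0.2154
```

Emit:
step_arm(
  plan=[
    [0.6,0,0,-0.06,0],
    [0.6,0,0,-0.18,0],
    [0.6,0,0,-0.3,0],
    [0.6,-0.003,-0.11,-0.36,0.012],
    [0.6,-0.007,-0.24,-0.37,0.032],
  ],
)

```text
clock: 10.98
ee_pos: [0.4518, 0.2405, 0.1622]
ee_rot: [-0.103, 0.995, 0.001, 0.001]
force: [0.6, -0.4, -2.5]
finger_gap: 0.0677
finger_force: 20.0
```

Run:
```python
from h import *
go((480,100,160,165),(470,-60,160,148),(376.1,-267.9,160,125.8))
```

```text
t 10.97 tcp [451.8 240.5 162.2] psi -168.2 F [ 0.6 -0.4 -2.5] gap 67.7 ff 20.0
(480, 100, 160, 165) -> [ 0.0026 -0.3582  0.0056] 0.0744
(470, -60, 160, 148) -> [ 0.1086 -0.7446  0.0056] 0.1216
(376.1, -267.9, 160, 125.8) -> [ 0.4444 -1.2056  0.0056] 0.1832
```

Emit:
step_arm(
  plan=[
    [0.6,0,-0.14,0,0.025],
    [0.6,0,-0.28,0,0.05],
    [0.6,0.025,-0.42,0,0.076],
    [0.6,0.065,-0.56,0,0.1],
    [0.6,0.1,-0.7,0,0.12],
  ],
)

```text
clock: 11.6
ee_pos: [0.4688, -0.0443, 0.1605]
ee_rot: [0.272, 0.962, -0.0, -0.0]
force: [0.4, 0.3, -2.0]
finger_gap: 0.068
finger_force: 20.0
```

Run:
```python
from h import *
go((376.1,-267.9,160,125.8),(376.1,-267.9,50,125.8))
```

```text
t 11.6 tcp [468.8 -44.3 160.5] psi 148.4 F [ 0.4  0.3 -2. ] gap 68.0 ff 20.0
(376.1, -267.9, 160, 125.8) -> [-0.0956 -0.5976  0.0011] 0.0628
(376.1, -267.9, 50, 125.8) -> [-0.0956 -0.5976  0.2761] 0.0628
```

Emit:
step_arm(
  plan=[
    [0.6,-0.02,-0.14,0,0.016],
    [0.6,-0.045,-0.28,0,0.032],
    [0.6,-0.07,-0.42,0,0.048],
    [0.6,-0.09,-0.54,0,0.06],
    [0.6,-0.096,-0.598,0,0.063],
  ],
)

```text
clock: 12.22
ee_pos: [0.3755, -0.2693, 0.1602]
ee_rot: [0.457, 0.89, -0.001, -0.001]
force: [0.0, 0.2, -2.0]
finger_gap: 0.0678
finger_force: 20.0
```

Emit:
step_arm(
  plan=[
    [0.6,0,0,0.06,0],
    [0.6,0,0,0.14,0],
    [0.6,0,0,0.22,0],
    [0.6,0,0,0.28,0],
    [0.6,0,0,0.295,0],
  ],
)

```text
clock: 12.85
ee_pos: [0.3771, -0.2659, 0.0415]
ee_rot: [0.454, 0.891, -0.0, -0.001]
force: [-0.3, 0.5, -3.1]
finger_gap: 0.0682
finger_force: 20.0
```

Run:
```python
from h import *
go((376.1,-267.9,33,125.8))
for n in("top","side"):
    im,d=vision.grab_frame(n);np.savez(n+'1.npz',im=im,d=d)
    if n=="side": a=cv2.resize(im[280:400,220:360],None,fx=4,fy=4)
    else: b=im[230:340,400:500]
save('pics/s3.png',a)
go((376.1,-267.9,33,125.8))
```

```text
t 12.85 tcp [ 377.1 -265.9   41.5] psi 126.0 F [-0.3  0.5 -3.1] gap 68.2 ff 20.0
(376.1, -267.9, 33, 125.8) -> [-0.0025 -0.005   0.0212] 0.0006
t 12.95 tcp [ 377.8 -266.2   42.4] psi 126.0 F [ 0.2 -0.2 -1.8] gap 67.8 ff 20.0
(376.1, -267.9, 33, 125.8) -> [-0.0009 -0.0058  0.0236] 0.0005
```

View pics/s3.png

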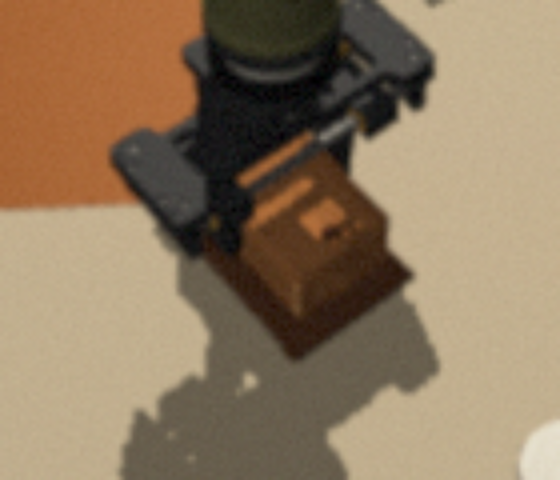

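The large box (crop (310,230)) is square over the stand (crop (300,350)). I'll lower it with the small correction.

Emit:
step_arm(
  plan=[
    [0.6,-0.001,-0.005,0.006,0.0005],
    [0.6,-0.001,-0.005,0.014,0.0005],
    [0.6,-0.001,-0.005,0.02,0.0005],
    [0.6,-0.001,-0.005,0.022,0.0005],
    [0.6,-0.001,-0.005,0.023,0.0005],
  ],
)

```text
clock: 13.58
ee_pos: [0.3765, -0.268, 0.0335]
ee_rot: [0.456, 0.89, -0.0, 0.0]
force: [-0.3, 0.0, -2.4]
finger_gap: 0.0677
finger_force: 20.0
```

Emit:
step_arm(
  plan=[
    [0.6,0,0,0.001,0],
    [0.6,0,0,0.002,0],
    [0.6,0,0,0.003,0],
    [0.6,0,0,0.003,0],
    [0.6,0,0,0.003,0],
  ],
)

```text
clock: 14.2
ee_pos: [0.3765, -0.2681, 0.0332]
ee_rot: [0.456, 0.89, -0.0, 0.001]
force: [-1.2, 0.5, 10.1]
finger_gap: 0.0679
finger_force: 20.0
```

Emit:
step_arm(
  plan=[
    [1,0,0,0,0],
    [1,0,0,0,0],
    [1,0,0,0,0],
    [1,0,0,-0.1,0],
    [1,0,0,-0.25,0],
  ],
)

```text
clock: 14.82
ee_pos: [0.3755, -0.2674, 0.1324]
ee_rot: [0.455, 0.89, 0.0, -0.002]
force: [1.4, -1.6, -0.2]
finger_gap: 0.088
finger_force: 0.0
```

Run:
```python
from h import *
go((440,-130,160,125.8),(489,13.2,160,115.4))
```

```text
t 14.82 tcp [ 375.5 -267.4  132.4] psi 125.8 F [ 1.4 -1.6 -0.2] gap 88.0 ff 0.0
(440, -130, 160, 125.8) -> [ 0.1843  0.3318 -0.069 ] 0.0
(489, 13.2, 160, 115.4) -> [ 0.4029  0.6407 -0.069 ] 0.0289
```

Emit:
step_arm(
  plan=[
    [1,0.07,0.13,-0.06,0.004],
    [1,0.155,0.26,-0.07,0.01],
    [1,0.24,0.385,-0.07,0.018],
    [1,0.32,0.515,-0.07,0.025],
    [1,0.4,0.64,-0.07,0.029],
  ],
)

```text
clock: 15.45
ee_pos: [0.4911, 0.0132, 0.1603]
ee_rot: [0.535, 0.845, -0.0, 0.0]
force: [1.4, -0.5, -0.1]
finger_gap: 0.0881
finger_force: 0.0
```

Run:
```python
from h import *
go((489,13.2,90,115.5),(489,13.2,13,115.5))
im,d=vision.grab_frame('top'); P=cloud('top',d); H=P[:,:,2]
for n,(u0,v0,u1,v1),lo,hi,zt in (("stand",(410,245,500,330),.012,.08,.02),("large",(410,245,500,330),.055,.08,.066)):
    m=np.zeros((480,640),np.uint8); m[v0:v1,u0:u1]=((H>lo)&(H<hi))[v0:v1,u0:u1]
    cs,_=cv2.findContours(m,0,1); c=max(cs,key=cv2.contourArea)
    w=onplane("top",c[:,0,:].astype(float),zt)[:,:2]
    print(n,m.sum(),cv2.minAreaRect((w*1000).astype(np.float32)))
```

```text
t 15.45 tcp [491.1  13.2 160.3] psi 115.3 F [ 1.4 -0.5 -0.1] gap 88.1 ff 0.0
(489, 13.2, 90, 115.5) -> [ 0.0022 -0.0048  0.1757] -0.0006
(489, 13.2, 13, 115.5) -> [ 0.0022 -0.0048  0.3682] -0.0006Traceback (most recent call last):
  File "<stdin>", line 6, in <module>
ValueError: max() iterable argument is empty
```

Emit:
step_arm(
  plan=[
    [1,0.001,-0.003,0.13,0],
    [1,0.001,-0.003,0.24,0],
    [1,0.001,-0.003,0.32,0],
    [1,0.001,-0.003,0.35,0],
    [1,0.001,-0.003,0.366,0],
  ],
)

```text
clock: 16.12
ee_pos: [0.4888, 0.0112, 0.0131]
ee_rot: [0.535, 0.845, -0.0, -0.0]
force: [-0.2, 0.8, 0.5]
finger_gap: 0.0881
finger_force: 0.0
```

Emit:
step_arm(
  newtons=20,
  plan=[
    [0.5,0,0,0,0],
    [0.5,0,0,0,0],
    [0.5,0,0,0,0],
    [0.5,0,0,0,0],
    [0.5,0,0,0,0],
  ],
)

```text
clock: 16.75
ee_pos: [0.4899, 0.0113, 0.0143]
ee_rot: [0.535, 0.845, 0.0, 0.0]
force: [0.4, 1.0, 4.1]
finger_gap: 0.0509
finger_force: 20.0
```

Run:
```python
from h import *
go((489,13.2,13,115.5))
im,d=vision.grab_frame('top'); P=cloud('top',d); H=P[:,:,2]
for n,(u0,v0,u1,v1),lo,hi,zt in (("stand",(410,245,500,330),.012,.08,.02),("large",(410,245,500,330),.055,.08,.066)):
    m=np.zeros((480,640),np.uint8); m[v0:v1,u0:u1]=((H>lo)&(H<hi))[v0:v1,u0:u1]
    if m.sum()<50: print(m.sum());continue
    cs,_=cv2.findContours(m,0,1); c=max(cs,key=cv2.contourArea)
    w=onplane("top",c[:,0,:].astype(float),zt)[:,:2]
    print(n,m.sum(),cv2.minAreaRect((w*1000).astype(np.float32)))
```

```text
t 16.75 tcp [489.9  11.3  14.3] psi 115.3 F [0.4 1.  4.1] gap 50.9 ff 20.0
(489, 13.2, 13, 115.5) -> [0.0052 0.0001 0.0033] -0.0005
stand 2398 ((376.16259765625, -267.9324035644531), (91.71080780029297, 148.10662841796875), 35.79227828979492)
large 1623 ((375.3970642089844, -266.02874755859375), (68.25923156738281, 126.04407501220703), 35.8518180847168)
```

Emit:
step_arm(
  plan=[
    [0.5,0,0,-0.02,0],
    [0.5,0,0,-0.06,0],
    [0.5,0,0,-0.12,0],
    [0.5,0,0,-0.2,0],
    [0.5,0,0,-0.27,0],
  ],
)

```text
clock: 17.42
ee_pos: [0.4885, 0.0109, 0.123]
ee_rot: [0.535, 0.845, -0.0, -0.0]
force: [1.0, 0.7, -2.5]
finger_gap: 0.0508
finger_force: 20.0
```

Emit:
step_arm(
  plan=[
    [0.5,0,0,-0.05,0],
    [0.5,0,0,-0.09,0],
    [0.5,0,0,-0.11,0],
    [0.5,0,0,-0.12,0],
    [0.5,0,0,-0.12,0],
  ],
)

```text
clock: 18.05
ee_pos: [0.489, 0.0111, 0.1697]
ee_rot: [0.535, 0.845, -0.0, -0.0]
force: [0.2, 0.3, -2.6]
finger_gap: 0.0506
finger_force: 20.0
```

Run:
```python
from h import *
go((377.2,-268.7,160,125.8))
```

```text
t 18.05 tcp [489.   11.1 169.7] psi 115.3 F [ 0.2  0.3 -2.6] gap 50.6 ff 20.0
(377.2, -268.7, 160, 125.8) -> [-0.5126 -0.5521  0.0242] -0.0291
```

Emit:
step_arm(
  plan=[
    [0.5,-0.015,-0.017,0,-0.001],
    [0.5,-0.046,-0.05,0,-0.004],
    [0.5,-0.092,-0.1,0,-0.008],
    [0.5,-0.154,-0.166,0,-0.012],
    [0.5,-0.22,-0.237,0,-0.016],
  ],
)

```text
clock: 18.68
ee_pos: [0.4403, -0.1102, 0.1695]
ee_rot: [0.491, 0.871, -0.0, -0.0]
force: [-0.6, -0.2, -3.1]
finger_gap: 0.0507
finger_force: 20.0
```

Run:
```python
from h import *
go((377.2,-268.7,160,125.8))
```

```text
t 18.68 tcp [ 440.3 -110.2  169.5] psi 121.2 F [-0.6 -0.2 -3.1] gap 50.7 ff 20.0
(377.2, -268.7, 160, 125.8) -> [-0.2573 -0.3401  0.0238] -0.0128
```

Emit:
step_arm(
  plan=[
    [0.5,-0.07,-0.092,0,-0.004],
    [0.5,-0.137,-0.181,0,-0.008],
    [0.5,-0.194,-0.256,0,-0.011],
    [0.5,-0.235,-0.31,0,-0.013],
    [0.5,-0.257,-0.34,0,-0.013],
  ],
)

```text
clock: 19.3
ee_pos: [0.3763, -0.2687, 0.1694]
ee_rot: [0.457, 0.89, -0.0, -0.001]
force: [0.4, 1.1, -2.8]
finger_gap: 0.0508
finger_force: 20.0
```

Emit:
step_arm(
  plan=[
    [0.5,0,0,0.02,0],
    [0.5,0,0,0.06,0],
    [0.5,0,0,0.11,0],
    [0.5,0,0,0.15,0],
    [0.5,0,0,0.18,0],
  ],
)

```text
clock: 19.92
ee_pos: [0.3787, -0.2651, 0.097]
ee_rot: [0.454, 0.891, 0.001, -0.0]
force: [-0.0, 0.1, -1.6]
finger_gap: 0.0509
finger_force: 20.0
```

Run:
```python
from h import *
go((377.2,-268.7,80,125.8))
im,d=vision.grab_frame('side'); save('pics/s4.png',cv2.resize(im[270:390,220:360],None,fx=4,fy=4))
go((377.2,-268.7,80,125.8))
```

```text
t 19.93 tcp [ 378.7 -265.1   97. ] psi 125.9 F [-0.   0.1 -1.6] gap 50.9 ff 20.0
(377.2, -268.7, 80, 125.8) -> [-0.0052 -0.0083  0.0424] 0.0004
t 19.98 tcp [ 378.2 -264.8   96. ] psi 126.0 F [-0.3  0.1 -2.6] gap 50.5 ff 20.0
(377.2, -268.7, 80, 125.8) -> [-0.0064 -0.0077  0.0401] 0.0004
```

View pics/s4.png

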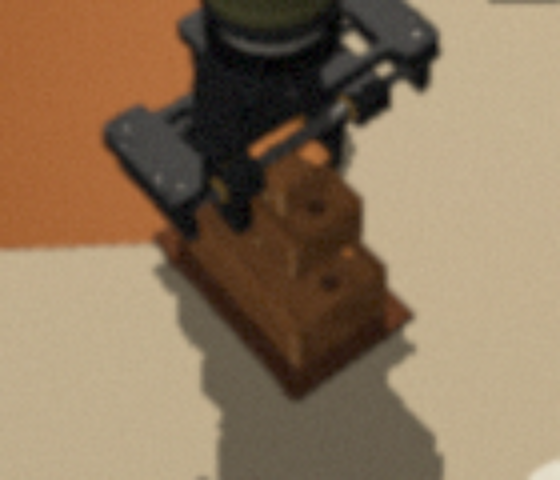

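The boxes sit above the large one and look well centred (middle at crop (310,210), large at (330,290)). I'll correct the drift and lower.

Emit:
step_arm(
  plan=[
    [0.5,-0.003,-0.004,0.01,0],
    [0.5,-0.006,-0.008,0.02,0],
    [0.5,-0.006,-0.008,0.029,0],
    [0.5,-0.006,-0.008,0.033,0],
    [0.5,-0.006,-0.008,0.033,0],
  ],
)

```text
clock: 20.6
ee_pos: [0.3768, -0.2709, 0.0847]
ee_rot: [0.456, 0.89, 0.0, 0.0]
force: [-1.3, -0.2, -2.2]
finger_gap: 0.051
finger_force: 20.0
```

Run:
```python
from h import *
go((377.2,-268.7,80,125.8))
```

```text
t 20.6 tcp [ 376.8 -270.9   84.7] psi 125.8 F [-1.3 -0.2 -2.2] gap 51.0 ff 20.0
(377.2, -268.7, 80, 125.8) -> [0.0039 0.0042 0.0118] -0.0001
```

Emit:
step_arm(
  plan=[
    [0.5,0.002,0.002,0.003,0],
    [0.5,0.003,0.003,0.006,0],
    [0.5,0.003,0.003,0.009,0],
    [0.5,0.003,0.003,0.009,0],
    [0.5,0.003,0.003,0.009,0],
  ],
)

```text
clock: 21.22
ee_pos: [0.377, -0.2693, 0.0811]
ee_rot: [0.456, 0.89, -0.0, 0.0]
force: [-0.1, -0.3, -1.4]
finger_gap: 0.0506
finger_force: 20.0
```

Run:
```python
from h import *
go((377.2,-268.7,80,125.8))
vision.grab_frame('side'); go((377.2,-268.7,80,125.8))
```

```text
t 21.23 tcp [ 377.  -269.3   81.1] psi 125.8 F [-0.1 -0.3 -1.4] gap 50.6 ff 20.0
(377.2, -268.7, 80, 125.8) -> [0.0009 0.0011 0.0028] -0.0001
t 21.27 tcp [ 377.1 -269.3   81.1] psi 125.8 F [ 0.7  0.4 -3.1] gap 50.8 ff 20.0
(377.2, -268.7, 80, 125.8) -> [0.001  0.0011 0.0029] -0.0001
```

Emit:
step_arm(
  plan=[
    [0.5,0.001,0.001,0.002,0],
    [0.5,0.001,0.001,0.003,0],
    [0.5,0.001,0.001,0.004,0],
    [0.5,0.001,0.001,0.005,0],
    [0.5,0.001,0.001,0.005,0],
  ],
)

```text
clock: 21.9
ee_pos: [0.3771, -0.2688, 0.0803]
ee_rot: [0.456, 0.89, -0.001, 0.001]
force: [-1.9, 1.1, 13.4]
finger_gap: 0.0507
finger_force: 20.0
```

Contact, so I release and rise clear, keeping the fingers clear of the small box.

Emit:
step_arm(
  plan=[
    [1,0,0,0,0],
    [1,0,0,0,0],
    [1,0,0,0,0],
    [1,0,0,-0.1,0],
    [1,0,0,-0.2,0],
  ],
)

```text
clock: 22.52
ee_pos: [0.3767, -0.2683, 0.1597]
ee_rot: [0.456, 0.89, 0.0, -0.001]
force: [-0.5, -0.9, -0.1]
finger_gap: 0.0882
finger_force: 0.0
```

Run:
```python
from h import *
go((460,-90,200,115),(595,163,200,76.8))
```

```text
t 22.52 tcp [ 376.7 -268.3  159.7] psi 125.8 F [-0.5 -0.9 -0.1] gap 88.2 ff 0.0
(460, -90, 200, 115) -> [ 0.2397  0.4295 -0.1008] 0.03
(595, 163, 200, 76.8) -> [ 0.5553  1.0733 -0.1008] 0.1361
```

Emit:
step_arm(
  plan=[
    [1,0.02,0.04,-0.1,0],
    [1,0.08,0.16,-0.1,0.01],
    [1,0.15,0.29,-0.1,0.03],
    [1,0.22,0.43,-0.1,0.05],
    [1,0.29,0.56,-0.1,0.07],
  ],
)

```text
clock: 23.15
ee_pos: [0.4918, -0.0418, 0.199]
ee_rot: [0.641, 0.768, 0.0, 0.0]
force: [0.9, 0.8, -0.4]
finger_gap: 0.088
finger_force: 0.0
```

```bash
cat >> h.py <<'E'
def stack():
    im,d=vision.grab_frame('top'); H=cloud('top',d)[:,:,2]; np.savez('st.npz',im=im,d=d)
    u0,v0,u1,v1=400,235,505,335
    for n,lo,zt in (("stand",.012,.02),("large",.05,.066),("middle",.09,.104),("small",.118,.136)):
        m=np.zeros((480,640),np.uint8); m[v0:v1,u0:u1]=((H>lo)&(H<.15))[v0:v1,u0:u1]
        if m.sum()<50: print(n,m.sum());continue
        cs,_=cv2.findContours(m,0,1); c=max(cs,key=cv2.contourArea)
        w=onplane("top",c[:,0,:].astype(float),zt)[:,:2]
        r=cv2.minAreaRect((w*1000).astype(np.float32)); print(n,m.sum(),np.round(r[0],1),np.round(r[1],1),round(r[2],1),"z",round(float(np.median(H[(m>0)&(H>zt-.008)&(H<zt+.008)])),4))
E
python3 - <<'E'
from h import *
go((595,163,200,76.8)); stack()
E
```

```text
t 23.15 tcp [491.8 -41.8 199. ] psi 100.3 F [ 0.9  0.8 -0.4] gap 88.0 ff 0.0
(595, 163, 200, 76.8) -> [ 0.4574  0.3457 -0.0025] 0.0654
stand 208 [ 404.2 -155.7] [21.5 47.8] 89.1 z 0.0199
large 103 [ 403.2 -148.2] [18.4 30.2] 89.1 z 0.0735
middle 20
small 0
```

Emit:
step_arm(
  plan=[
    [0,0.09,0.07,0,0.013],
    [0,0.19,0.14,0,0.026],
    [0,0.28,0.21,0,0.04],
    [0,0.37,0.28,0,0.053],
    [0,0.457,0.345,0,0.065],
  ],
)

```text
clock: 23.82
ee_pos: [0.5935, 0.1625, 0.1987]
ee_rot: [0.782, 0.623, -0.0, -0.0]
force: [0.4, -0.5, 0.3]
finger_gap: 0.0404
finger_force: 0.0
```

Run:
```python
from h import *
go((595,163,110,76.8)); stack()
im=np.load('st.npz')['im']
a=cv2.resize(im[235:335,390:510],None,fx=6,fy=6,interpolation=2); save('pics/t5.png',a)
```

```text
t 23.82 tcp [593.5 162.5 198.7] psi 77.1 F [ 0.4 -0.5  0.3] gap 40.4 ff 0.0
(595, 163, 110, 76.8) -> [0.0021 0.0034 0.2218] 0.0008
stand 2553 [ 376.1 -267.9] [ 91.7 148.2] 35.8 z 0.0199
large 1740 [ 375.3 -265.8] [ 68.4 126.5] 35.8 z 0.0658
middle 1040 [ 375.2 -265.5] [51.7 98.3] 36.1 z 0.1035
small 527 [ 371.5 -263.4] [35.  71.6] 35.6 z 0.1355
```

View pics/t5.png

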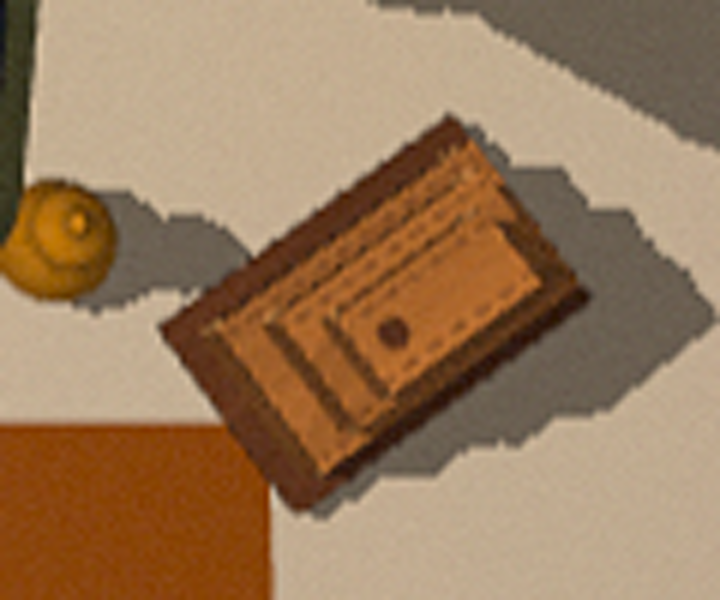

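The stack stands square (crop (400,310)). The side faces bias my centres, so I'll redo them with tight height bands.

Run:
```python
from h import *
d=np.load('st.npz')['d']; H=cloud('top',d)[:,:,2]
u=np.array([np.cos(np.radians(125.8)),np.sin(np.radians(125.8))]); v=np.array([-u[1],u[0]])
# corrected: take extents along axes of points of each top face
for n,zt in (("stand",.02),("large",.0658),("middle",.1037),("small",.1356)):
    m=np.zeros((480,640),bool); m[235:335,400:505]=True; m&=abs(H-zt)<.003
    ys,xs=np.nonzero(m); w=onplane("top",np.c_[xs,ys].astype(float),zt)[:,:2]*1000
    r=cv2.minAreaRect(w.astype(np.float32)); c=np.array(r[0]); print(n,len(w),c.round(1),np.round(r[1],1),round(r[2],1),"along",(c@u).round(1),(c@v).round(1))
```

```text
stand 490 [ 376.  -267.7] [ 91.7 147.6] 35.8 along -437.1 -148.4
large 385 [ 368.3 -243.3] [100.6 187.4] 17.4 along -412.8 -156.4
middle 341 [ 375.7 -266.7] [50.8 96. ] 36.0 along -436.0 -148.7
small 398 [ 372.2 -265.1] [34.  68.1] 35.9 along -432.8 -146.8
```

Small is off by 3.2 mm along and 1.9 mm across, while the other two are within about 1 mm. There's time, so I'll go back and re-centre the small box before counting.

Run:
```python
from h import *
go((480,-90,200,105),(377.1,-268.7,180,125.8))
```

```text
t 23.88 tcp [595.2 170.7 199.3] psi 77.3 F [2.9 5.7 1.4] gap 36.2 ff 0.0
(480, -90, 200, 105) -> [-0.6991 -0.1375 -0.0017] -0.077
(377.1, -268.7, 180, 125.8) -> [-1.1915 -0.2902  0.0483] -0.1347
```

Emit:
step_arm(
  plan=[
    [1,-0.07,-0.015,0,0],
    [1,-0.21,-0.04,0,-0.02],
    [1,-0.35,-0.07,0,-0.04],
    [1,-0.49,-0.1,0,-0.058],
    [1,-0.63,-0.125,0,-0.076],
  ],
)

```text
clock: 24.5
ee_pos: [0.4871, -0.0751, 0.1989]
ee_rot: [0.61, 0.792, -0.0, -0.0]
force: [1.0, -0.6, 0.3]
finger_gap: 0.0843
finger_force: 0.0
```

Run:
```python
from h import *
go((377.1,-268.7,180,125.8))
```

```text
t 24.5 tcp [487.1 -75.1 198.9] psi 104.8 F [ 1.  -0.6  0.3] gap 84.3 ff 0.0
(377.1, -268.7, 180, 125.8) -> [-0.3976 -0.3895  0.0473] -0.0583
```

Emit:
step_arm(
  plan=[
    [1,-0.1,-0.1,0,-0.014],
    [1,-0.2,-0.2,0.02,-0.028],
    [1,-0.3,-0.295,0.04,-0.044],
    [1,-0.398,-0.39,0.05,-0.058],
    [1,-0.398,-0.39,0.05,-0.058],
  ],
)

```text
clock: 25.12
ee_pos: [0.373, -0.2709, 0.178]
ee_rot: [0.463, 0.887, -0.001, -0.002]
force: [-0.0, 0.1, 0.4]
finger_gap: 0.0881
finger_force: 0.0
```

Emit:
step_arm(
  plan=[
    [1,0,0,0.04,0],
    [1,0,0,0.08,0],
    [1,0,0,0.12,0],
    [1,0,0,0.14,0],
    [1,0,0,0.14,0],
  ],
)

```text
clock: 25.75
ee_pos: [0.3776, -0.2658, 0.123]
ee_rot: [0.458, 0.889, 0.0, -0.0]
force: [0.8, -0.1, 0.2]
finger_gap: 0.0878
finger_force: 0.0
```

Run:
```python
from h import *
vision.grab_frame('side');go((377.1,-268.7,112,125.8))
```

```text
t 25.8 tcp [ 377.8 -266.   123.3] psi 125.5 F [-0.3  0.2 -0.7] gap 88.0 ff 0.0
(377.1, -268.7, 112, 125.8) -> [-0.0045 -0.0052  0.0283] -0.0009
```

Emit:
step_arm(
  plan=[
    [1,-0.004,-0.005,0.01,-0.001],
    [1,-0.004,-0.005,0.02,-0.001],
    [1,-0.004,-0.005,0.028,-0.001],
    [1,-0.004,-0.005,0.028,-0.001],
    [1,-0.004,-0.005,0.028,-0.001],
  ],
)

```text
clock: 26.42
ee_pos: [0.3767, -0.2689, 0.112]
ee_rot: [0.456, 0.89, -0.0, 0.0]
force: [0.1, -0.1, 1.4]
finger_gap: 0.0881
finger_force: 0.0
```

Run:
```python
from h import *
vision.grab_frame('side');go((377.1,-268.7,112,125.8))
```

```text
t 26.48 tcp [ 376.8 -268.9  112. ] psi 125.8 F [0.4 0.1 0.6] gap 88.0 ff 0.0
(377.1, -268.7, 112, 125.8) -> [0.     0.0009 0.    ] -0.0001
```

Emit:
step_arm(
  newtons=8,
  plan=[
    [0.2,0,0.001,0,0],
    [0.2,0,0.001,0,0],
    [0.2,0,0.001,0,0],
    [0.2,0,0.001,0,0],
    [0.2,0,0.001,0,0],
  ],
)

```text
clock: 27.1
ee_pos: [0.377, -0.2687, 0.1119]
ee_rot: [0.456, 0.89, -0.0, 0.0]
force: [0.9, 0.8, 0.2]
finger_gap: 0.04
finger_force: 0.0
```

Emit:
step_arm(
  plan=[
    [0.2,0,0,0,0],
    [0.2,0,0,0,0],
    [0.2,0,0,0,0],
    [0.2,0,0,0,0],
    [0.2,0,0,0,0],
  ],
)

```text
clock: 27.72
ee_pos: [0.377, -0.2687, 0.1119]
ee_rot: [0.456, 0.89, -0.0, -0.0]
force: [0.9, 0.2, 0.4]
finger_gap: 0.0339
finger_force: 8.0
```

Emit:
step_arm(
  plan=[
    [0.2,0,0,-0.005,0],
    [0.2,0,0,-0.01,0],
    [0.2,-0.004,0,-0.01,0],
    [0.2,-0.008,0,-0.01,0],
    [0.2,-0.008,0,-0.01,0],
  ],
)

```text
clock: 28.35
ee_pos: [0.379, -0.2715, 0.1159]
ee_rot: [0.456, 0.89, -0.0, 0.0]
force: [0.5, 0.5, -0.6]
finger_gap: 0.034
finger_force: 8.0
```

Emit:
step_arm(
  plan=[
    [0.2,0,0,0.003,0],
    [0.2,0,0,0.006,0],
    [0.2,0,0,0.009,0],
    [0.2,0,0,0.011,0],
    [0.2,0,0,0.011,0],
  ],
)

```text
clock: 28.98
ee_pos: [0.3789, -0.2713, 0.1119]
ee_rot: [0.456, 0.89, -0.0, 0.0]
force: [-0.5, -0.2, 5.3]
finger_gap: 0.0341
finger_force: 8.0
```

Placed with light contact. I'll release, rise and go to the lever.

Emit:
step_arm(
  plan=[
    [1,0,0,0,0],
    [1,0,0,0,0],
    [1,0,0,0,0],
    [1,0,0,-0.1,0],
    [1,0,0,-0.22,0],
  ],
)

```text
clock: 29.6
ee_pos: [0.3782, -0.2709, 0.1999]
ee_rot: [0.456, 0.89, 0.0, -0.001]
force: [0.1, -0.4, 0.5]
finger_gap: 0.0821
finger_force: 0.0
```

Emit:
step_arm(
  plan=[
    [0,0.02,0.04,0,0],
    [0,0.08,0.16,0,0.01],
    [0,0.15,0.29,0,0.03],
    [0,0.22,0.43,0,0.05],
    [0,0.29,0.56,0,0.07],
  ],
)

```text
clock: 30.22
ee_pos: [0.4936, -0.0444, 0.1995]
ee_rot: [0.641, 0.768, 0.0, 0.0]
force: [-0.2, 0.3, 0.1]
finger_gap: 0.0361
finger_force: 0.0
```

Run:
```python
from h import *
go((592,164,180,76.8))
d0=np.load('top0.npz')
im,d=d0['im'],d0['d']
m=np.zeros((480,640),np.uint8); m[180:200,255:280]=(im.max(2)<55)[180:200,255:280]
ys,xs=np.nonzero(m); w=onplane('top',np.c_[xs,ys].astype(float),.088); print(len(xs),xs.mean(),ys.mean(),cv2.minAreaRect((w[:,:2]*1000).astype(np.float32)))
```

```text
t 30.23 tcp [493.6 -44.4 199.5] psi 100.3 F [-0.2  0.3  0.1] gap 36.1 ff 0.0
(592, 164, 180, 76.8) -> [0.4684 0.3354 0.0487] 0.0654
103 265.3495145631068 188.94174757281553 ((599.4118041992188, 173.22970581054688), (44.17167282104492, 26.69983673095703), 56.29922103881836)
```

Emit:
step_arm(
  plan=[
    [0,0.09,0.07,0,0.013],
    [0,0.19,0.14,0,0.026],
    [0,0.28,0.21,0.01,0.04],
    [0,0.37,0.27,0.03,0.053],
    [0,0.467,0.336,0.05,0.065],
  ],
)

```text
clock: 30.85
ee_pos: [0.591, 0.163, 0.179]
ee_rot: [0.783, 0.623, -0.0, 0.0]
force: [0.7, 0.6, 0.8]
finger_gap: 0.0003
finger_force: 0.0
```

Run:
```python
from h import *
im,d=vision.grab_frame('top'); H=cloud('top',d)[:,:,2]
for n,zt in (("stand",.02),("large",.0658),("middle",.1037),("small",.1356)):
    m=np.zeros((480,640),bool); m[235:335,416:505]=True; m&=abs(H-zt)<.003
    ys,xs=np.nonzero(m); w=onplane("top",np.c_[xs,ys].astype(float),zt)[:,:2]*1000
    r=cv2.minAreaRect(w.astype(np.float32)); print(n,len(w),np.round(r[0],1),np.round(r[1],1),round(r[2],1))
go((591,165.5,110,76.8))
```

```text
stand 505 [ 376.1 -267.9] [ 91.7 147.3] 35.8
large 406 [ 375.8 -266.9] [ 67.9 124.3] 35.8
middle 336 [ 375.7 -266.6] [50.9 96.1] 35.9
small 384 [ 375.7 -266.5] [33.6 68.4] 36.3
t 30.9 tcp [592.1 172.2 178.7] psi 77.3 F [3.5 5.3 1. ] gap 0.6 ff 0.0
(591, 165.5, 110, 76.8) -> [-0.017   0.0011  0.1717] 0.0014
```

The whole stack is now centred within about 1 mm and square. Next is the lever.

Emit:
step_arm(
  plan=[
    [0,0,0,0.03,0],
    [0,0,0,0.08,0],
    [0,0,0,0.13,0],
    [0,0,0,0.17,0],
    [0,0,0,0.17,0],
  ],
)

```text
clock: 31.52
ee_pos: [0.5895, 0.1604, 0.1101]
ee_rot: [0.782, 0.623, -0.002, -0.0]
force: [0.1, -0.2, 0.9]
finger_gap: 0.0006
finger_force: 0.0
```

Run:
```python
from h import *
im,d=vision.grab_frame('side'); save('pics/s6.png',cv2.resize(im[150:250,320:420],None,fx=6,fy=6,interpolation=2))
go((591,165.5,95,76.8),(564,172,44,76.8))
```

```text
t 31.57 tcp [590.3 161.2 111.1] psi 77.1 F [ 1.9 -0.1  0.5] gap 0.4 ff 0.0
(591, 165.5, 95, 76.8) -> [ 0.011  -0.0007  0.0402] 0.0009
(564, 172, 44, 76.8) -> [ 0.0118 -0.0701  0.1677] 0.0009
```

View pics/s6.png

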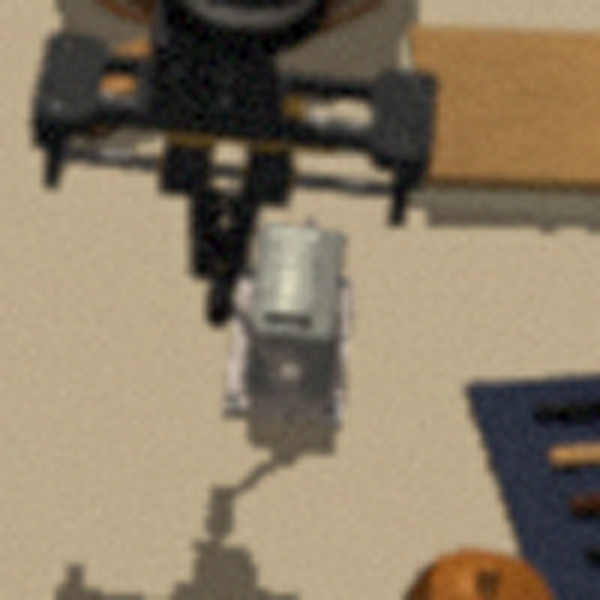

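The closed fingertips (crop (215,270)) sit just above the black pad (crop (217,310)), clear of the case. I'll push along the arc.

Emit:
step_arm(
  plan=[
    [0,0.004,0,0.035,0],
    [0,0.004,-0.015,0.06,0],
    [0,0.004,-0.031,0.082,0],
    [0,0.004,-0.044,0.1,0],
    [0,0.004,-0.055,0.118,0],
  ],
)

```text
clock: 32.2
ee_pos: [0.5687, 0.1691, 0.064]
ee_rot: [0.781, 0.624, -0.0, -0.0]
force: [-1.9, 0.9, 3.5]
finger_gap: 0.0003
finger_force: 1.6
```

Emit:
step_arm(
  plan=[
    [0,0,-0.004,0.015,0],
    [0,0,-0.009,0.029,0],
    [0,0,-0.012,0.04,0],
    [0,0,-0.012,0.045,0],
    [0,0,-0.012,0.045,0],
  ],
)

```text
clock: 32.83
ee_pos: [0.565, 0.1695, 0.0462]
ee_rot: [0.782, 0.624, -0.0, 0.0]
force: [-1.4, 1.0, 1.9]
finger_gap: 0.0006
finger_force: 1.3
```

Run:
```python
from h import *
im,d=vision.grab_frame('side'); save('pics/s7.png',cv2.resize(im[150:250,320:420],None,fx=6,fy=6,interpolation=2))
go((564,172,43,76.8))
```

```text
t 32.88 tcp [565.  169.5  46.3] psi 77.2 F [-1.3  0.9  2.8] gap 0.6 ff 1.3
(564, 172, 43, 76.8) -> [ 0.0056 -0.0039  0.0083] 0.001
```

Emit:
step_arm(
  plan=[
    [0,0,-0.002,0.003,0],
    [0,0,-0.002,0.006,0],
    [0,0,-0.002,0.008,0],
    [0,0,-0.002,0.008,0],
    [0,0,-0.002,0.008,0],
  ],
)

```text
clock: 33.5
ee_pos: [0.5643, 0.1696, 0.0433]
ee_rot: [0.782, 0.624, 0.0, 0.0]
force: [-1.0, 0.3, 5.9]
finger_gap: 0.0005
finger_force: 2.4
```

Emit:
step_arm(
  plan=[
    [0,0,0,0.002,0],
    [0,0,0,0.004,0],
    [0,0,0,0.004,0],
    [0,0,0,0.004,0],
    [0,0,0,0.004,0],
  ],
)

```text
clock: 34.12
ee_pos: [0.5643, 0.1697, 0.0426]
ee_rot: [0.782, 0.624, 0.0, 0.0]
force: [-2.5, -1.0, 11.8]
finger_gap: 0.0003
finger_force: 6.1
```

Emit:
step_arm(
  plan=[
    [0,0,0,0.002,0],
    [0,0,0,0.002,0],
    [0,0,0,-0.03,0],
    [0,0,0,-0.1,0],
    [0,0,0,-0.2,0],
  ],
)

```text
clock: 34.75
ee_pos: [0.5634, 0.169, 0.1214]
ee_rot: [0.782, 0.624, -0.001, -0.0]
force: [-0.0, -0.1, -0.6]
finger_gap: 0.0005
finger_force: 0.0
```

Emit:
step_arm(
  plan=[
    [0,0,0,-0.1,0],
    [0,0,-0.05,-0.2,0],
    [0,0,-0.15,-0.25,0],
    [0,0,-0.2,-0.25,0],
    [0,0,-0.2,-0.25,0],
  ],
)

```text
clock: 35.38
ee_pos: [0.485, 0.1876, 0.2218]
ee_rot: [0.781, 0.625, -0.0, 0.0]
force: [0.1, 0.6, -0.9]
finger_gap: 0.0004
finger_force: 0.0
```

Run:
```python
from h import *
im,d=vision.grab_frame('top'); H=cloud('top',d)[:,:,2]
for n,zt in (("stand",.02),("large",.0658),("middle",.1037),("small",.1356)):
    m=np.zeros((480,640),bool); m[235:335,416:505]=True; m&=abs(H-zt)<.003
    ys,xs=np.nonzero(m); w=onplane("top",np.c_[xs,ys].astype(float),zt)[:,:2]*1000
    r=cv2.minAreaRect(w.astype(np.float32)); print(n,len(w),np.round(r[0],1),np.round(r[1],1),round(r[2],1))
n0=np.load('side0.npz')['im'].astype(int)
im,d=vision.grab_frame('side'); f=lambda a:[(lambda y,x:(len(x),x.mean().round(1)+355 if len(x) else 0,y.mean().round(1)+190 if len(x) else 0))(*np.nonzero(a[190:215,352:364].max(2)<50))]
print("pad px before",f(n0),"now",f(im))
go((564,172,43,76.8))
```

```text
stand 509 [ 376.1 -268. ] [ 91.4 148. ] 35.9
large 393 [ 375.8 -266.9] [ 67.8 124. ] 35.6
middle 334 [ 375.6 -266.5] [50.9 96.6] 35.9
small 400 [ 375.6 -266.5] [33.8 68.3] 35.7
pad px before [(18, np.float64(359.2), np.float64(200.0))] now [(18, np.float64(359.2), np.float64(200.0))]
t 35.48 tcp [486.9 187.  221.3] psi 77.1 F [ 0.3 -0.1 -0.4] gap 0.8 ff 0.0
(564, 172, 43, 76.8) -> [0.0064 0.1961 0.4458] 0.0009
```

The lever is back at rest, the stack is intact and the robot touches nothing, so I'm handing in.

```bash
python3 -c "
from rig import robot
print(robot.close_job())"
```

```text
the job is handed in; nothing more can be done
None
```

The three boxes are stacked on the stand, square and centred to about 1.5 mm by the top camera; the counter lever went to its stop and sprang back, and I handed the job in at about 35 s (no verdict was returned).

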